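# Set the wheel bearing: run the castle nut home, back off a quarter turn, hold

### The job

A trailer wheel hub stands on its stub axle in the bench vise, with the castle nut already started on the thread. Set the bearing: turn the nut down clockwise until you feel it bottom on the washer, then back it off a quarter turn. Finish with the gripper still holding the nut there, so that it cannot creep while I check the hub for play, and leave the loose things on the bench where they lie.

Things in the scene. Friction and masses are not known exactly. Their poses are not given: they have to be found in the camera images.
- nut: plain steel hexagonal castle nut on the upright threaded axle end. Hexagon 36 mm across flats, 41.6 mm across corners, 19 mm high; above it a slotted round crown 33 mm in diameter; 27 mm high in all. Origin: centre of its underside. Own z: the axle's axis, up; own x is square to one flat, so a flat faces every 60 degrees from x. It turns with about 0.1 N m of drag and stays where it is left
- axle_tip (a point): centre of the top end of the threaded axle, 24 mm in diameter (M24, right-hand, pitch 3 mm), upright, unable to turn, 42 mm above the washer. Clockwise from above moves the nut down 3 mm per full turn. It starts 120 to 240 degrees short of its stop; the angle at which it seats cannot be seen and differs each time, as the thread starts anywhere round the axle
- seat (a point): centre of the top face of the thrust washer (43 mm in diameter, 4 mm thick) under the nut, on the axle's axis, 220 mm above the bench. The nut bottoms on it: a dead stop, after which the nut turns no further and the torque climbs at once
- hub: the cast hub, free to spin about the axle. Origin on the bench below the axle's axis, own z up. Flange 140 mm in diameter, its top 167 mm above the bench, with four 12 mm studs up to 197 mm on a 98 mm circle; above it the barrel, 62 mm in diameter, narrowing to 57 mm, whose flat end lies 214 mm above the bench, 6 mm below the washer's top
- vise: the bench vise, bolted down, jaws 100 mm wide with their tops at 125 mm, clamping the axle. Origin on the bench below the axle's axis; own x points from its screw and tommy bar (reaching 0.14 m towards -x) to its anvil (reaching 0.13 m towards +x)
- dust_cap: bystander: pressed steel hub cap lying beside the vise, 61 mm in diameter, 28 mm high; origin at the centre of its underside
- bearing: bystander: spare tapered roller bearing, 51 mm in diameter, 19 mm high; origin at the centre of its underside
- spanner: bystander: combination spanner lying flat, 240 mm long along its own x, 8 mm thick; origin under its middle
- hammer: bystander: hammer lying flat, 280 mm long along its own x, head at +x, 26 mm thick; origin under its middle
- screwdriver: bystander: screwdriver lying flat, 200 mm long along its own x, 26 mm thick; origin under its middle
- jar: bystander: glass jar with a lid, 70 mm in diameter, 95 mm high; origin at the centre of its underside
- grease_tub: bystander: white grease tub with a black lid, 90 mm in diameter, 85 mm high; origin at the centre of its underside

How it is judged:
By the outcome, as a careful person would: the job done as asked, in the order asked, and still so for the second after the job is handed in, while the arm keeps its last pose, push and grip.
It also fails if it takes over 69 s, if anything falls off the work surface, if the arm or the gripper's body presses on something with over 40 N, if the wrist force passes 120 N, or if a joint passes its speed limit or range.

### The arm

A 6-joint arm with a two-finger parallel gripper is mounted at the origin on the work surface. World frame = base frame: x ahead of the robot, y to its left, z up, the work surface at z = 0. Lengths are in m, angles in rad, forces in N, time in s.
With the tool pointing down it reaches from about 0.225 to 0.875 m from the base axis. Payload 3.4 kg.
Tool frame: the origin (TCP) lies between the finger pads; the fingertips stand 8 mm ahead of it and the grasp point (between the pads) lies 11 mm behind it; z points along the fingers, y is the line along which they close (so a half turn about z gives the same grasp; the last joint's range is limited). The gripper opens to 85 mm and grips with 20 to 120 N. Pads are 22 mm wide; open, the fingers measure 114 mm over their backs; the gripper's body (76 mm by 85 mm) begins 54 mm behind the grasp point. The pads swing forward as they close: fully open they stand 13 mm farther back than shut.
Start: joints at [-1.333, 0.276, 1.505, -0, 1.361, -0.121], TCP at [0.202, -0.538, 0.239] pointing down, gripper open.
Joint ranges: [-2.89, 2.89], [-0.75, 2.08], [0.22, 2.7], [-1.18, 4.32], [0.11, 2.71], [-2.7, 2.7]. Speed limits (rad/s): [2.57, 2.57, 3.14, 3.14, 3.14, 3.14].

### API

Orientations are given as a unit quaternion [w, x, y, z].
In Python, from rig import manip gives the robot as it stands.
- The arm moves only by the tool move_arm, never from a script. Its argument "deltas" is a list that holds one entry, the list of rows, each a list of 5 numbers: the shift along the tool's x, y, z normalised to -1 to 1, where 1 is 80 cm, then the turn about the tool's z normalised to -1 to 1, where 1 is 120 degrees, then the closure, from -1 (fully open) to 1 (shut). In form: [[[tx, ty, tz, twist, grip], ...]]. A call has 1 to 12 rows; each row is the pose to reach, as a shift and turn from the pose commanded when the call began, along the tool's axes at that moment; what a row does not reach only later rows make up. A row lasts 1/10 s, in which the tool goes at most 50 mm and 8.59 degrees, less where a joint would pass 70% of its speed; a pose out of reach is approached as far as the arm can. A call with a number of a shift or a turn outside -1 to 1 is refused whole. A call with a gripper value outside its range is refused whole. The fingers move at their own pace and stop on an object; "squeeze" is the grip in N (left out, the last holds). Time passes only in rows, so rows that repeat a pose let the fingers close. It gives the time, the measured TCP pose, the force, the opening and the grip force at its end, in the units of the state.
- manip.get_state(): the state, without advancing time (a new reading comes with each control period).
- manip.get_image(name): name is "side" or "top"; returns the picture (480x640x3 uint8, red, green, blue); there is no depth.
- manip.camera_params(name): a dict with "fx", "fy", "cx", "cy" (pixels), "R" (3x3) and "t" (3): a world point X has camera coordinates R X + t. Camera axes: x right, y down, z forward; pixel columns grow to the right and rows downward; lengths in m; the calibration is good to about 2 mm. A picture is of the moment at which its call begins. camera_params takes no time and is no camera call.
- manip.sign_off(): hands the job in; it is judged then, once.
The state is a dict: "clock": time; "qpos": joint angles; "qd": joint speeds; "effort": joint torques, N m; "position": TCP position; "ee_rot": TCP orientation; "contact_force": force on the tool from outside, world axes, zero at the start; "moment": the same for the moment, N m; "width": finger opening in m; "gripper_force": force on a finger pad.
Only numpy, scipy, OpenCV 4.12 (cv2) and the standard library are available. Lean on these libraries where they do the work, as an engineer would, in place of code of your own. Each camera call takes 0.05 s, during which the arm holds its last target. There are 200 camera calls.

## Working session

There is one attempt and no reset: what is moved stays moved. The work goes in short steps, Python scripts to look and compute and a tool call to move; the robot and the scene stay as the last step left them, time stands still between calls to the robot, and variables do not carry over. Pictures are saved under pics/ and viewed, at most 10 in all, crops included, and the job is handed in when it is done.

Besides the shell and the picture viewer there is one more tool, called after "Emit:" as name(argument=value, ...) on one line, values as JSON. move_arm: Moves the arm, as the interface text tells. Scaled input: -1 to 1 covers 80 cm each way for a shift and 120 degrees each way for a turn. Its arguments: {"type":"object","properties":{"deltas":{"type":"array","items":{"type":"array","items":{"type":"array","items":{"type":"number","minimum":-1,"maximum":1}}}},"squeeze":{"type":"number"}},"required":["deltas"]}

```bash
mkdir -p pics
python3 - <<'E'
from rig import manip
import cv2, numpy as np
s=manip.get_state()
for k in s: print(k,np.round(s[k],3))
for n in("side","top"):
    cv2.imwrite(f"pics/{n}0.png",manip.get_image(n)[:,:,::-1])
    p=manip.camera_params(n); print(n,{k:np.round(v,3).tolist() for k,v in p.items()}, 'pos',np.round(-np.array(p['R']).T@p['t'],3))
E
```

```text
clock 0.0
qpos [-1.333  0.277  1.506  0.     1.361 -0.121]
qd [-0.     0.001  0.001 -0.001 -0.001  0.   ]
effort [ 0.0000e+00 -4.1677e+01 -2.4581e+01 -0.0000e+00  1.1000e-02  0.0000e+00]
position [ 0.202 -0.538  0.238]
ee_rot [-0.001  0.984  0.178 -0.   ]
contact_force [0.922 0.655 0.49 ]
moment [-0.01   0.032 -0.014]
gripper_force 0.0
width 0.085
side {'fx': 562.515, 'fy': 562.515, 'cx': 322.187, 'cy': 238.655, 'R': [[0.719, -0.695, -0.011], [-0.347, -0.345, -0.872], [0.602, 0.631, -0.489]], 't': [-0.375, 0.332, 1.109]} pos [-0.283 -0.846  0.828]
top {'fx': 531.121, 'fy': 531.121, 'cx': 308.416, 'cy': 237.142, 'R': [[-0.02, -1.0, 0.0], [-0.981, 0.02, -0.191], [0.191, -0.004, -0.982]], 't': [0.024, 0.557, 1.648]} pos [0.232 0.02  1.724]
```

View pics/side0.png

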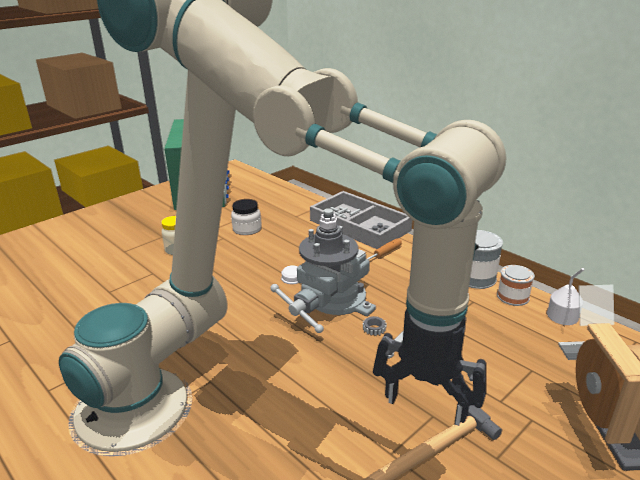

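View pics/top0.png

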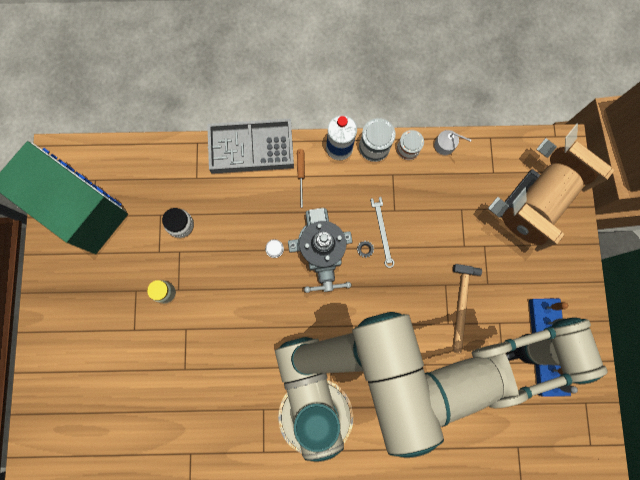

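The side view shows the hub and nut at about (328,218), and the top view at about (323,239). The vise screw points towards the robot. Next I'll enlarge both.

```bash
cat > h.py <<'E'
from rig import manip
import cv2, numpy as np
def onplane(n,uv,z):
    p=manip.camera_params(n);R=np.array(p['R']);t=np.array(p['t'])
    c=-R.T@t;d=R.T@[(uv[0]-p['cx'])/p['fx'],(uv[1]-p['cy'])/p['fy'],1]
    return c+d*(z-c[2])/d[2]
def proj(n,X):
    p=manip.camera_params(n);x=np.array(p['R'])@X+p['t']
    return np.array([p['fx']*x[0]/x[2]+p['cx'],p['fy']*x[1]/x[2]+p['cy']])
def tri(uvs):
    A=np.zeros((3,3));b=np.zeros(3)
    for n,uv in uvs.items():
        c=onplane(n,uv,1.0);d=onplane(n,uv,0.)-c;d/=np.linalg.norm(d);P=np.eye(3)-np.outer(d,d);A+=P;b+=P@c
    return np.linalg.solve(A,b)
E
python3 - <<'E'
from h import *
a=cv2.imread('pics/side0.png')[195:255,300:360];b=cv2.imread('pics/top0.png')[210:270,294:354]
f=lambda i:cv2.resize(i,(400,400),interpolation=cv2.INTER_CUBIC)
cv2.imwrite('pics/c0.png',np.hstack([f(a),f(b)]))
print(onplane('top',(323,239),.262),proj('side',onplane('top',(323,239),.262)))
E
```

```text
[ 0.51069851 -0.027405    0.262     ] [325.86425479 210.34253868]
```

View pics/c0.png

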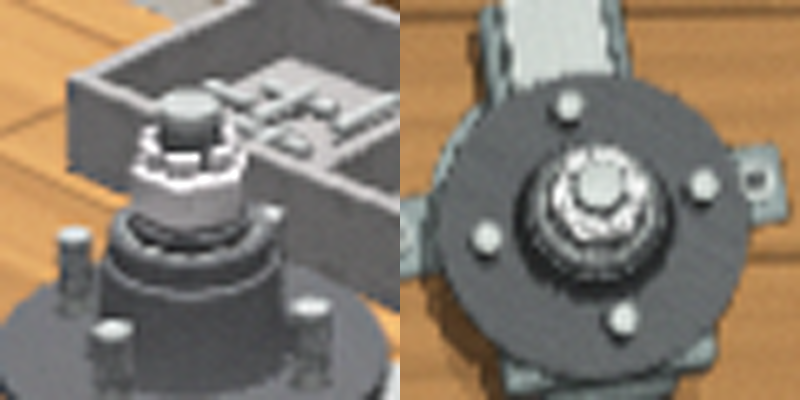

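Run:
```python
from h import *
X=tri({'top':(323.6,238.0),'side':(328.8,209.3)});print('tip',X,[proj(n,X) for n in('top','side')])
f=lambda i,k:cv2.resize(i,(400,400),interpolation=cv2.INTER_LANCZOS4)
P=[]
for n,z in(('side',.235),('top',.24)):
    u=proj(n,[X[0],X[1],z]);im=manip.get_image(n)[:,:,::-1]
    w=15 if n=='side' else 11
    M=np.float32([[200/w,0,200-u[0]*200/w],[0,200/w,200-u[1]*200/w]])
    P.append(cv2.warpAffine(im,M,(400,400),flags=cv2.INTER_CUBIC));print(n,u)
cv2.imwrite('pics/n0.png',np.hstack(P))
```

```text
tip [ 0.51463515 -0.0302778   0.2638393 ] [array([324.00793622, 237.47638431]), array([327.99254635, 209.45884788])]
side [328.06945476 220.79095001]
top [323.76328941 239.07303407]
```

View pics/n0.png

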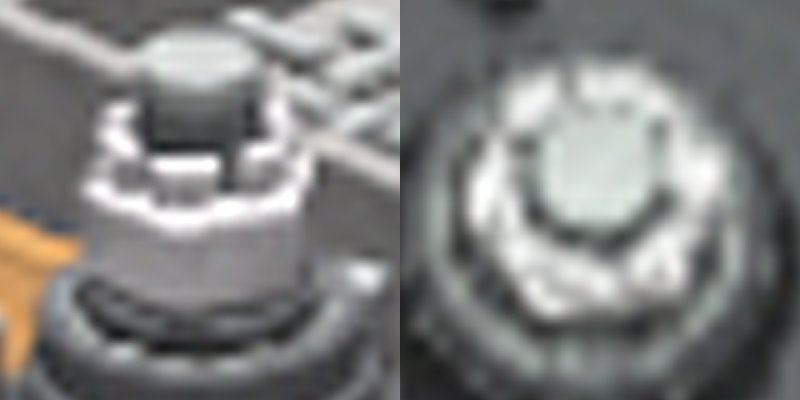

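The tip triangulates to (0.513, -0.030, 0.264), and its height should be 0.262. In the top crop the hex corners sit at about (545,315), (690,300), (725,165), (640,60), (505,90) and (465,210). That puts the flats at about 9° mod 60 in world, and the side view's front corner at (180,220) agrees. I'll start at heading 219° (q6 ≈ -132°), which leaves about 287° of clockwise travel in one grasp.

Emit:
move_arm(deltas=[[[0,0,-0.125,-0.07,-1],[0,0,-0.125,-0.14,-1],[0.586,-0.459,-0.125,-0.83,-1],[0.586,-0.459,-0.125,-0.83,-1],[0.586,-0.459,-0.125,-0.83,-1],[0.586,-0.459,-0.125,-0.83,-1],[0.586,-0.459,-0.125,-0.83,-1],[0.586,-0.459,-0.125,-0.83,-1],[0.586,-0.459,-0.125,-0.83,-1],[0.586,-0.459,-0.125,-0.83,-1],[0.586,-0.459,-0.125,-0.83,-1],[0.586,-0.459,-0.125,-0.83,-1]]], squeeze=40)

```text
clock: 1.4
position: [0.4628, -0.1095, 0.3394]
ee_rot: [0.0, 0.497, 0.868, -0.0]
contact_force: [0.2, -1.1, 1.0]
width: 0.0857
gripper_force: 0.0
```

```bash
cat >> h.py <<'E'
def rep(goal=None,hd=None):
    s=manip.get_state();w,x,y,z=s['ee_rot']
    tx=np.array([1-2*(y*y+z*z),2*(x*y+w*z)]);h=np.arctan2(tx[1],tx[0])
    tz=[2*(x*z+w*y),2*(y*z-w*x)]
    print('t',round(s['clock'],2),'pos',np.round(s['position'],4),'hd',round(np.degrees(h),2),'tilt',np.round(tz,3),'q',np.round(s['qpos'],3),'F',np.round(s['contact_force'],1),'M',np.round(s['moment'],3),'w',round(s['width'],4),'g',s['gripper_force'])
    if goal is not None:
        d=np.array(goal)-s['position'];c,k=np.cos(h),np.sin(h)
        print('move',np.round(np.array([c*d[0]+k*d[1],k*d[0]-c*d[1],-d[2]])/.8,4),'twist',((np.degrees(h)-hd+180)%360-180)/120)
E
python3 -c "
from h import *
rep((.513,-.030,.34),219)"
```

```text
t 1.4 pos [ 0.4628 -0.1095  0.3394] hd 120.43 tilt [ 0. -0.] q [-0.379  0.08   1.51  -0.     1.551 -0.91 ] F [ 0.2 -1.1  1. ] M [ 0.002 -0.034 -0.012] w 0.0857 g 0.0
move [ 0.0539  0.1045 -0.0008] twist -0.8213962619137577
```

Emit:
move_arm(deltas=[[[0.054,0.104,0,-0.82,-1],[0.054,0.104,0,-0.82,-1],[0.054,0.104,0,-0.82,-1],[0.054,0.104,0,-0.82,-1],[0.054,0.104,0,-0.82,-1],[0.054,0.104,0,-0.82,-1],[0.054,0.104,0,-0.82,-1],[0.054,0.104,0,-0.82,-1],[0.054,0.104,0,-0.82,-1],[0.054,0.104,0,-0.82,-1],[0.054,0.104,0,-0.82,-1],[0.054,0.104,0,-0.82,-1]]])

```text
clock: 2.6
position: [0.5123, -0.0323, 0.3391]
ee_rot: [-0.0, -0.332, 0.943, 0.0]
contact_force: [-0.3, -0.6, 0.4]
width: 0.0851
gripper_force: 0.0
```

Run:
```python
from h import *
rep((.513,-.030,.34),219)
for n in('side','top'):
    im=manip.get_image(n)[:,:,::-1];cv2.imwrite(f'pics/{n}1.png',im)
a=cv2.imread('pics/side1.png')[130:270,260:400];cv2.imwrite('pics/s1.png',cv2.resize(a,(560,560),interpolation=cv2.INTER_CUBIC))
```

```text
t 2.6 pos [ 0.5123 -0.0323  0.3391] hd -141.21 tilt [-0.001  0.   ] q [-0.199  0.141  1.44  -0.     1.561 -2.446] F [-0.3 -0.6  0.4] M [-0.022  0.039  0.024] w 0.0851 g 0.0
move [-0.0025  0.0017 -0.0012] twist -0.0017245343873942905
```

View pics/s1.png

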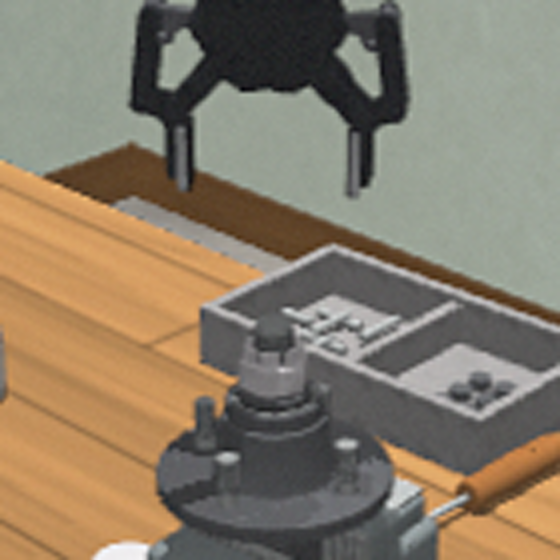

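Side crop: fingertips at (181,190) and (353,195), nut axis at x≈271. The gripper is very nearly centred over the nut. I'll check the offset numerically.

Run:
```python
from h import *
print('mid tips expected',proj('side',[.5123,-.0323,.344]),'seen 326.8,178')
for X in([.513,-.030,.262],[.5146,-.0303,.262],[.5107,-.0274,.262]): print(X,proj('side',X),proj('top',X))
# axle tip in original side/top images by mask: grey-green top disc
for n,c in(('side',(328,209)),('top',(323,238))):
    im=cv2.imread(f'pics/{n}0.png').astype(int)[c[1]-9:c[1]+10,c[0]-9:c[0]+10]
    m=((im[...,1]-im[...,2]>4)&(im[...,1]>120)).astype(np.uint8)
    k,l,st,ce=cv2.connectedComponentsWithStats(m)
    print(n,[(st[i,4],np.round(ce[i]+[c[0]-9,c[1]-9],2)) for i in range(1,k) if st[i,4]>8])
```

```text
mid tips expected [327.65672677 177.15197769] seen 326.8,178
[0.513, -0.03, 0.262] [327.39551238 210.3796    ] [323.90463525 238.17576096]
[0.5146, -0.0303, 0.262] [327.99331326 210.19707613] [323.99702322 237.61350749]
[0.5107, -0.0274, 0.262] [325.86317965 210.34163833] [322.99820469 238.99951364]
side []
top [(np.int32(45), array([323.49, 237.09]))]
```

Emit:
move_arm(deltas=[[[-0.004,0.002,0.06,0,-1],[-0.004,0.002,0.1,0,-1],[-0.004,0.002,0.135,0,-1],[-0.004,0.002,0.135,0,-1],[-0.004,0.002,0.135,0,-1]]])

```text
clock: 3.2
position: [0.5142, -0.0292, 0.2316]
ee_rot: [-0.0, -0.33, 0.944, 0.0]
contact_force: [0.3, 0.3, 0.6]
width: 0.0856
gripper_force: 0.0
```

Run:
```python
from h import *
rep((.515,-.031,.231),219)
P=[]
for n,c in(('side',(328,215)),('top',(323,238))):
    im=manip.get_image(n)[:,:,::-1][c[1]-40:c[1]+40,c[0]-40:c[0]+40];P.append(cv2.resize(im,(400,400),interpolation=cv2.INTER_CUBIC))
cv2.imwrite('pics/d1.png',np.hstack(P))
```

```text
t 3.2 pos [ 0.5142 -0.0292  0.2316] hd -141.49 tilt [-0. -0.] q [-0.192  0.19   1.641 -0.     1.31  -2.435] F [0.3 0.3 0.6] M [-0.06   0.026 -0.039] w 0.0856 g 0.0
move [ 0.0006 -0.0025  0.0008] twist -0.004110666664623371
```

View pics/d1.png

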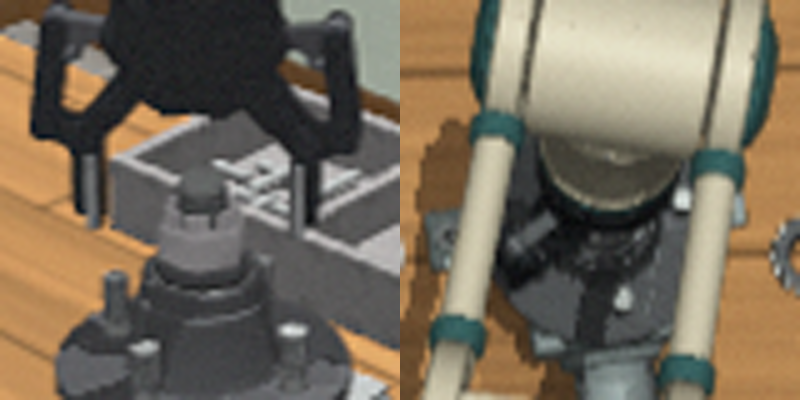

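The inner pad faces are at about x=103 and 290 (middle 197), and the nut is centred at about 201. So I'll shift about 1.6 mm towards -y and then close gently.

Emit:
move_arm(deltas=[[[0,-0.002,0,0,-1],[0,-0.002,0,0,-0.2],[0,-0.002,0,0,0.0],[0,-0.002,0,0,0.1],[0,-0.002,0,0,1],[0,-0.002,0,0,1],[0,-0.002,0,0,1],[0,-0.002,0,0,1],[0,-0.002,0,0,1],[0,-0.002,0,0,1]]], squeeze=30)

```text
clock: 4.3
position: [0.5156, -0.0309, 0.2319]
ee_rot: [0.001, -0.33, 0.944, -0.001]
contact_force: [1.1, -3.2, 4.9]
width: 0.0351
gripper_force: 32.6
```

Run:
```python
from h import *
rep((.515,-.031,.231),219)
c=(328,215)
im=manip.get_image('side')[:,:,::-1][c[1]-40:c[1]+40,c[0]-40:c[0]+40]
cv2.imwrite('pics/e1.png',cv2.resize(im,(560,560),interpolation=cv2.INTER_CUBIC))
```

```text
t 4.3 pos [ 0.5156 -0.0309  0.2319] hd -141.44 tilt [ 0.002 -0.001] q [-1.940e-01  1.910e-01  1.639e+00 -1.000e-03  1.309e+00 -2.437e+00] F [ 1.1 -3.2  4.9] M [-0.533 -0.166 -0.131] w 0.0351 g 32.57338849827647
move [0.0006 0.0004 0.0011] twist -0.003703223195792778
```

View pics/e1.png

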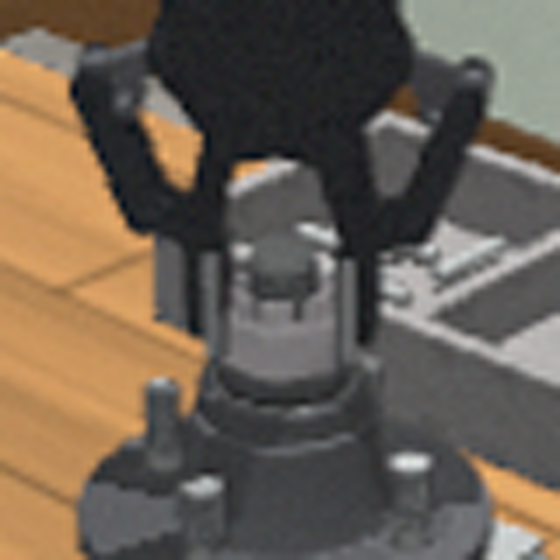

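Width is 35 mm across the pads, so they're on the hex flats, and forces are small. The stop is at least 120° away, so I'll take 96° first while following the thread down by 0.8 mm.

Emit:
move_arm(deltas=[[[0,0,0,0.03,1],[0,0,0,0.09,1],[0,0,0,0.15,1],[0,0,0,0.21,1],[0,0,0.0005,0.28,1],[0,0,0.0005,0.35,1],[0,0,0.0005,0.42,1],[0,0,0.0005,0.5,1],[0,0,0.001,0.58,1],[0,0,0.001,0.66,1],[0,0,0.001,0.74,1],[0,0,0.001,0.8,1]]], squeeze=70)

```text
clock: 5.55
position: [0.5157, -0.0298, 0.2313]
ee_rot: [0.001, 0.463, 0.886, 0.001]
contact_force: [1.3, -0.2, 6.0]
width: 0.0349
gripper_force: 70.4
```

```bash
python3 -c "
from h import *
rep()"
```

```text
t 5.55 pos [ 0.5157 -0.0298  0.2313] hd 124.85 tilt [0.002 0.001] q [-1.930e-01  1.920e-01  1.641e+00  1.000e-03  1.307e+00 -8.020e-01] F [ 1.3 -0.2  6. ] M [-0.112 -0.207  0.08 ] w 0.0349 g 70.41239954531193
```

Emit:
move_arm(deltas=[[[0,0,0,0.01,1],[0,0,0,0.02,1],[0,0,0,0.03,1],[0,0,0,0.04,1],[0,0,0,0.05,1],[0,0,0,0.06,1],[0,0,0,0.07,1],[0,0,0,0.08,1],[0,0,0,0.09,1],[0,0,0,0.1,1]]])

```text
clock: 6.55
position: [0.5158, -0.0297, 0.2312]
ee_rot: [0.001, 0.551, 0.835, 0.001]
contact_force: [1.6, 0.3, 6.0]
width: 0.0345
gripper_force: 70.4
```

```bash
python3 -c "
from h import *
rep()"
```

```text
t 6.55 pos [ 0.5158 -0.0297  0.2312] hd 113.16 tilt [0.002 0.001] q [-1.930e-01  1.920e-01  1.641e+00  1.000e-03  1.307e+00 -5.980e-01] F [1.6 0.3 6. ] M [-0.091 -0.223  0.072] w 0.0345 g 70.39003752171993
```

Emit:
move_arm(deltas=[[[0,0,0.0001,0.01,1],[0,0,0.0001,0.02,1],[0,0,0.0001,0.03,1],[0,0,0.0001,0.04,1],[0,0,0.0001,0.05,1],[0,0,0.0001,0.06,1],[0,0,0.0001,0.07,1],[0,0,0.0001,0.08,1]]])

```text
clock: 7.35
position: [0.5159, -0.0297, 0.2311]
ee_rot: [0.001, 0.619, 0.786, 0.001]
contact_force: [2.8, 0.5, 5.5]
width: 0.0344
gripper_force: 70.4
```

```bash
python3 -c "
from h import *
rep()"
```

```text
t 7.35 pos [ 0.5159 -0.0297  0.2311] hd 103.56 tilt [0.003 0.001] q [-0.193  0.192  1.641  0.002  1.307 -0.43 ] F [2.8 0.5 5.5] M [-0.099 -0.257  0.065] w 0.0344 g 70.37282265722752
```

Emit:
move_arm(deltas=[[[0,0,0.0001,0.01,1],[0,0,0.0001,0.02,1],[0,0,0.0001,0.03,1],[0,0,0.0001,0.04,1],[0,0,0.0001,0.05,1],[0,0,0.0001,0.06,1],[0,0,0.0001,0.07,1],[0,0,0.0001,0.08,1]]])

```text
clock: 8.15
position: [0.5161, -0.0297, 0.2311]
ee_rot: [0.001, 0.682, 0.731, 0.001]
contact_force: [2.7, -0.3, 5.1]
width: 0.0347
gripper_force: 70.3
```

```bash
python3 -c "
from h import *
rep()"
```

```text
t 8.15 pos [ 0.5161 -0.0297  0.2311] hd 93.96 tilt [0.003 0.001] q [-0.193  0.192  1.641  0.002  1.306 -0.263] F [ 2.7 -0.3  5.1] M [-0.111 -0.317  0.095] w 0.0347 g 70.33552296459675
```

Emit:
move_arm(deltas=[[[0,0,0.0001,0.01,1],[0,0,0.0001,0.02,1],[0,0,0.0001,0.03,1],[0,0,0.0001,0.04,1],[0,0,0.0001,0.05,1],[0,0,0.0001,0.06,1],[0,0,0.0001,0.07,1],[0,0,0.0001,0.08,1]]])

```text
clock: 8.95
position: [0.5162, -0.0297, 0.231]
ee_rot: [0.001, 0.741, 0.671, 0.002]
contact_force: [2.3, -0.2, 5.4]
width: 0.0343
gripper_force: 70.3
```

```bash
python3 -c "
from h import *
rep()"
```

```text
t 8.95 pos [ 0.5162 -0.0297  0.231 ] hd 84.36 tilt [0.003 0.001] q [-0.193  0.192  1.641  0.002  1.306 -0.095] F [ 2.3 -0.2  5.4] M [-0.035 -0.367  0.103] w 0.0343 g 70.28558894991875
```

Emit:
move_arm(deltas=[[[0,0,0.0001,0.01,1],[0,0,0.0001,0.02,1],[0,0,0.0001,0.03,1],[0,0,0.0001,0.04,1],[0,0,0.0001,0.05,1],[0,0,0.0001,0.06,1],[0,0,0.0001,0.07,1],[0,0,0.0001,0.08,1]]])

```text
clock: 9.75
position: [0.5163, -0.0297, 0.2309]
ee_rot: [0.001, 0.795, 0.607, 0.002]
contact_force: [2.4, -0.4, 4.1]
width: 0.0345
gripper_force: 70.2
```

```bash
python3 -c "
from h import *
rep()"
```

```text
t 9.75 pos [ 0.5163 -0.0297  0.2309] hd 74.76 tilt [0.003 0.001] q [-0.193  0.192  1.641  0.002  1.305  0.072] F [ 2.4 -0.4  4.1] M [-0.045 -0.385  0.066] w 0.0345 g 70.22997032850981
```

Emit:
move_arm(deltas=[[[0,0,0.0001,0.01,1],[0,0,0.0001,0.02,1],[0,0,0.0001,0.03,1],[0,0,0.0001,0.04,1],[0,0,0.0001,0.05,1],[0,0,0.0001,0.06,1],[0,0,0.0001,0.07,1],[0,0,0.0001,0.08,1]]])

```text
clock: 10.55
position: [0.5165, -0.0298, 0.2308]
ee_rot: [0.001, 0.843, 0.538, 0.002]
contact_force: [2.9, 0.1, 5.4]
width: 0.0344
gripper_force: 70.2
```

```bash
python3 -c "
from h import *
rep()"
```

```text
t 10.55 pos [ 0.5165 -0.0298  0.2308] hd 65.15 tilt [0.004 0.001] q [-0.193  0.192  1.641  0.002  1.305  0.24 ] F [2.9 0.1 5.4] M [-0.062 -0.434  0.118] w 0.0344 g 70.18663812428713
```

Emit:
move_arm(deltas=[[[0,0,0.0001,0.01,1],[0,0,0.0001,0.02,1],[0,0,0.0001,0.03,1],[0,0,0.0001,0.04,1],[0,0,0.0001,0.05,1],[0,0,0.0001,0.06,1],[0,0,0.0001,0.07,1],[0,0,0.0001,0.08,1]]])

```text
clock: 11.35
position: [0.5166, -0.0298, 0.2307]
ee_rot: [0.0, 0.885, 0.466, 0.002]
contact_force: [4.2, -0.2, 5.0]
width: 0.0347
gripper_force: 70.2
```

```bash
python3 -c "
from h import *
rep()"
```

```text
t 11.35 pos [ 0.5166 -0.0298  0.2307] hd 55.55 tilt [0.004 0.001] q [-0.193  0.192  1.641  0.002  1.304  0.407] F [ 4.2 -0.2  5. ] M [-0.073 -0.54   0.086] w 0.0347 g 70.18617924302816
```

Emit:
move_arm(deltas=[[[0,0,0.0001,0.01,1],[0,0,0.0001,0.02,1],[0,0,0.0001,0.03,1],[0,0,0.0001,0.04,1],[0,0,0.0001,0.05,1],[0,0,0.0001,0.06,1],[0,0,0.0001,0.07,1],[0,0,0.0001,0.08,1]]])

```text
clock: 12.15
position: [0.5167, -0.0299, 0.2307]
ee_rot: [0.0, 0.921, 0.39, 0.002]
contact_force: [4.5, 0.0, 5.5]
width: 0.0344
gripper_force: 70.2
```

```bash
python3 -c "
from h import *
rep()"
```

```text
t 12.15 pos [ 0.5167 -0.0299  0.2307] hd 45.94 tilt [0.004 0.001] q [-0.193  0.192  1.641  0.002  1.304  0.575] F [4.5 0.  5.5] M [-0.023 -0.575  0.102] w 0.0344 g 70.18514715135098
```

Emit:
move_arm(deltas=[[[0,0,0.0001,0.01,1],[0,0,0.0001,0.02,1],[0,0,0.0001,0.03,1],[0,0,0.0001,0.04,1],[0,0,0.0001,0.05,1],[0,0,0.0001,0.06,1],[0,0,0.0001,0.07,1],[0,0,0.0001,0.08,1]]])

```text
clock: 12.95
position: [0.5168, -0.03, 0.2306]
ee_rot: [0.0, 0.95, 0.312, 0.002]
contact_force: [5.0, -0.4, 5.0]
width: 0.0344
gripper_force: 70.2
```

```bash
python3 -c "
from h import *
rep()"
```

```text
t 12.95 pos [ 0.5168 -0.03    0.2306] hd 36.33 tilt [0.005 0.001] q [-0.193  0.192  1.641  0.002  1.304  0.743] F [ 5.  -0.4  5. ] M [-0.063 -0.622  0.097] w 0.0344 g 70.19879087805748
```

Emit:
move_arm(deltas=[[[0,0,0.0001,0.01,1],[0,0,0.0001,0.02,1],[0,0,0.0001,0.03,1],[0,0,0.0001,0.04,1],[0,0,0.0001,0.05,1],[0,0,0.0001,0.06,1],[0,0,0.0001,0.07,1],[0,0,0.0001,0.08,1]]])

```text
clock: 13.75
position: [0.5168, -0.0301, 0.2305]
ee_rot: [0.0, 0.973, 0.231, 0.002]
contact_force: [5.3, -0.8, 4.2]
width: 0.0346
gripper_force: 70.2
```

```bash
python3 -c "
from h import *
rep()"
```

```text
t 13.75 pos [ 0.5168 -0.0301  0.2305] hd 26.73 tilt [0.004 0.   ] q [-1.940e-01  1.930e-01  1.641e+00  1.000e-03  1.303e+00  9.100e-01] F [ 5.3 -0.8  4.2] M [-0.102 -0.766  0.138] w 0.0346 g 70.22420346736908
```

Emit:
move_arm(deltas=[[[0,0,0.0001,0.01,1],[0,0,0.0001,0.02,1],[0,0,0.0001,0.03,1],[0,0,0.0001,0.04,1],[0,0,0.0001,0.05,1],[0,0,0.0001,0.06,1],[0,0,0.0001,0.07,1],[0,0,0.0001,0.08,1]]])

```text
clock: 14.55
position: [0.5164, -0.0304, 0.2305]
ee_rot: [0.001, 0.989, 0.151, 0.002]
contact_force: [3.8, -1.7, 6.0]
width: 0.0344
gripper_force: 70.4
```

```bash
python3 -c "
from h import *
rep()"
```

```text
t 14.55 pos [ 0.5164 -0.0304  0.2305] hd 17.37 tilt [ 0.003 -0.001] q [-0.193  0.192  1.642 -0.     1.304  1.075] F [ 3.8 -1.7  6. ] M [-0.222 -0.5    1.513] w 0.0344 g 70.39084509015083
```

The stop is felt: Mz jumped from 0.1 to 1.5 N m. I'll unload in small steps to find the angle where contact starts.

Emit:
move_arm(deltas=[[[0,0,0,-0.01,1],[0,0,0,-0.01,1]]])

```text
clock: 14.75
position: [0.5164, -0.0304, 0.2305]
ee_rot: [0.001, 0.987, 0.161, 0.002]
contact_force: [4.2, -0.8, 5.6]
width: 0.0346
gripper_force: 70.5
```

```bash
python3 -c "
from h import *
rep()"
```

```text
t 14.75 pos [ 0.5164 -0.0304  0.2305] hd 18.56 tilt [ 0.003 -0.001] q [-0.193  0.192  1.642 -0.     1.304  1.054] F [ 4.2 -0.8  5.6] M [-0.178 -0.56   0.895] w 0.0346 g 70.47382996883243
```

Emit:
move_arm(deltas=[[[0,0,0,-0.01,1],[0,0,0,-0.01,1]]])

```text
clock: 14.95
position: [0.5164, -0.0304, 0.2305]
ee_rot: [0.001, 0.985, 0.171, 0.002]
contact_force: [4.2, -0.4, 4.3]
width: 0.0342
gripper_force: 70.5
```

```bash
python3 -c "
from h import *
rep()"
```

```text
t 14.95 pos [ 0.5164 -0.0304  0.2305] hd 19.67 tilt [ 0.003 -0.   ] q [-0.193  0.192  1.642  0.     1.304  1.034] F [ 4.2 -0.4  4.3] M [-0.225 -0.499  0.46 ] w 0.0342 g 70.49657670781016
```

Emit:
move_arm(deltas=[[[0,0,0,-0.01,1],[0,0,0,-0.01,1]]])

```text
clock: 15.15
position: [0.5163, -0.0304, 0.2305]
ee_rot: [0.0, 0.984, 0.18, 0.002]
contact_force: [4.7, -1.7, 7.0]
width: 0.0346
gripper_force: 70.5
```

```bash
python3 -c "
from h import *
rep()"
```

```text
t 15.15 pos [ 0.5163 -0.0304  0.2305] hd 20.79 tilt [ 0.003 -0.   ] q [-0.194  0.192  1.642  0.     1.304  1.014] F [ 4.7 -1.7  7. ] M [-0.196 -0.548 -0.015] w 0.0346 g 70.52429830888286
```

The torque falls at about 0.45 N m per degree and reaches zero at heading 20.8°, so the nut lifts off its seat at about 21°. I'll back off a quarter turn, to heading 111°, and rise 0.75 mm on the way.

Emit:
move_arm(deltas=[[[0,0,0,-0.04,1],[0,0,0,-0.1,1],[0,0,-0.0002,-0.17,1],[0,0,-0.0003,-0.24,1],[0,0,-0.0004,-0.31,1],[0,0,-0.0004,-0.38,1],[0,0,-0.0005,-0.45,1],[0,0,-0.0006,-0.52,1],[0,0,-0.0007,-0.59,1],[0,0,-0.0008,-0.66,1],[0,0,-0.0009,-0.72,1],[0,0,-0.0009,-0.75,1]]])

```text
clock: 16.35
position: [0.516, -0.0303, 0.2312]
ee_rot: [0.001, 0.567, 0.824, 0.001]
contact_force: [3.4, -0.2, 7.1]
width: 0.0342
gripper_force: 70.7
```

```bash
python3 -c "
from h import *
rep()"
```

```text
t 16.35 pos [ 0.516  -0.0303  0.2312] hd 110.96 tilt [0.003 0.   ] q [-1.940e-01  1.920e-01  1.641e+00  1.000e-03  1.306e+00 -5.600e-01] F [ 3.4 -0.2  7.1] M [-0.229 -0.484 -0.083] w 0.0342 g 70.71732649113983
```

Emit:
move_arm(deltas=[[[0,0,0,0,1],[0,0,0,0,1]]])

```text
clock: 16.55
position: [0.516, -0.0303, 0.2312]
ee_rot: [0.001, 0.568, 0.823, 0.001]
contact_force: [3.3, -0.2, 6.5]
width: 0.0346
gripper_force: 70.6
```

Run:
```python
from h import *
rep((.515,-.031,.231),111)
c=(328,215)
im=manip.get_image('side')[:,:,::-1][c[1]-50:c[1]+50,c[0]-50:c[0]+50]
cv2.imwrite('pics/f1.png',cv2.resize(im,(560,560),interpolation=cv2.INTER_CUBIC))
```

```text
t 16.55 pos [ 0.516  -0.0303  0.2312] hd 110.78 tilt [ 0.003 -0.   ] q [-1.940e-01  1.920e-01  1.641e+00  1.000e-03  1.306e+00 -5.560e-01] F [ 3.3 -0.2  6.5] M [-0.244 -0.536  0.088] w 0.0346 g 70.61349308816716
move [-0.0004 -0.0015  0.0003] twist -0.00182834999854767
```

View pics/f1.png

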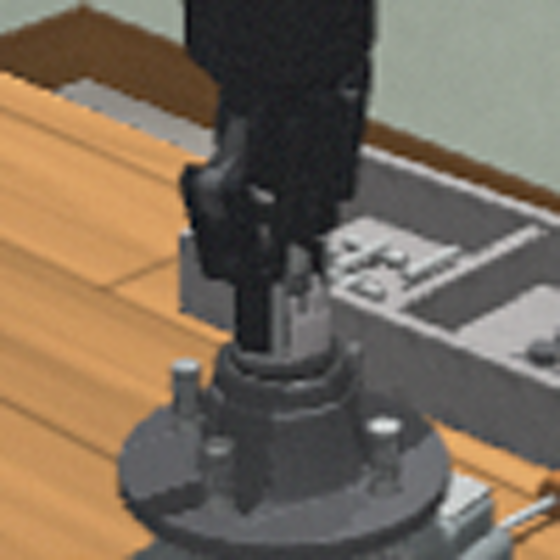

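The fingers, near (255,310), hold the nut's hex at (300,320), clear of the washer. The nut is 90° back from its stop and the arm is steady.

```bash
python3 -c "
from rig import manip
print(manip.sign_off())"
```

```text
the job is handed in; nothing more can be done
None
```

I turned the nut down clockwise until it bottomed (torque jumped to 1.5 N m), backed it off about 90°, and handed in the job at about 16.6 s with the gripper still holding it at 70 N; none of the loose things were touched.

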